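# Offer the drilling template up over the clock jig

## Task

Press the yellow air pedal right down to its stop for a moment to blow the dust off the clock jig, and let it come back up. Then pick up the drilling template by its blue grip, carry it over the top of the dust guard without it or the arm touching the guard, and hold it level about a centimetre above the tips of the jig's two brass pins, a hole straight over each pin, so that I can check the fit: it must never touch the jig, and you finish still holding it there, steady. Leave the glue bottle, the tin and the sanding block where they are.

Things in the scene. Friction and masses are not known exactly. Their poses are not given: they have to be found in the camera images.
- template: Loose drilling template, 0.2 to 0.4 kg: aluminium plate 130 x 80 x 8 mm (x, y, z) lying flat, two 13 mm through holes on its x axis, 47 mm either side of the centre; on top, centred, a blue grip block 56 mm long (x), 22 mm wide (y), from 8 to 53 mm above the underside. Origin: centre of the underside; z up. Half a turn about z leaves it the same.
- jig: Fixed clock jig, left or right of the guard (template on the other side): grey base 190 x 150 x 20 mm (x, y, z), on it a round wooden clock blank, 140 mm diameter, 15 mm thick, two red clamps at its y sides (tops 40 mm up). Two 8 mm brass pins in black collars stand on the blank on its x axis, 47 mm either side of the centre, tips 47 mm above the table. Origin: centre of the underside; z up.
- guard: Fixed dust guard standing between template and jig: an upright plywood screen with an orange top edge, 220 mm long (its x axis, pointing roughly away from the robot), 14 mm thick, on a dark foot 50 mm wide; its top is 80 mm above the table. Origin: centre of the underside.
- pedal_pad (a point): Where to press the air pedal: on its black tread (70 mm wide, 120 mm long; yellow base 140 x 90 mm, fixed), on the centre line, 22 mm from the free edge. About 70 mm above the table when up, 46 mm when fully down; moves with the tread. The tread's hinge is at its end far from the robot, 30 mm above the table; the free edge points to the robot.
- pedal (a joint): Angle of the air pedal's tread: 0 rad up, 0.25 rad fully down on its stop. A spring pushes it back up: about 6 N at the pad to start and about 10 N at the stop.
- glue: Bystander: yellow glue bottle, 60 mm diameter, 160 mm tall, standing. Origin: centre of its underside.
- tin: Bystander: white tin with a green band, 72 mm diameter, 90 mm tall, standing. Origin: centre of its underside.
- sander: Bystander: cork sanding block 120 x 65 x 35 mm, lying flat. Origin: centre of its underside.

How it is judged:
By the outcome, as a careful person would: the job done as asked, in the order asked, and still so for the second after the job is handed in, while the arm keeps its last pose, push and grip.
It also fails if it takes over 72 s, if anything falls off the work surface, if the arm or the gripper's body presses on something with over 40 N, if the wrist force passes 120 N, or if a joint passes its speed limit or range.

## Robot

A 6-joint arm with a two-finger parallel gripper is mounted at the origin on the work surface. World frame = base frame: x ahead of the robot, y to its left, z up, the work surface at z = 0. Lengths are in m, angles in rad, forces in N, time in s.
With the tool pointing down it reaches from about 0.35 to 0.775 m from the base axis. Payload 5.5 kg.
Tool frame: the origin (TCP) lies on the centre line of the jaws, within the pads' length; the fingertips stand 11 mm ahead of it and the grasp point (between the pads) lies 8 mm behind it (env.tip_reach is the distance from the TCP to the fingertips, in m); z points along the fingers, x is the direction in which the jaws open and shut, and the axes are right-handed (so a half turn about z gives the same grasp; the last joint's range is limited). The gripper opens to 85 mm and grips with 20 to 120 N. Pads are 22 mm wide; open, the fingers measure 114 mm over their backs; the gripper's body (76 mm by 85 mm) begins 54 mm behind the grasp point. The pads swing forward as they close: fully open they stand 13 mm farther back than shut.
Start: joints at [0.979, 0.313, 0.046, 1.304, 0, 1.431], TCP at [0.251, 0.517, 0.242] pointing down, gripper open.
Joint ranges: [-2.76, 2.76], [-0.86, 1.69], [-1.03, 1.26], [-2.2, 2.34], [-1.47, 1.5], [-3.14, 3.14]. Speed limits (rad/s): [2.57, 2.57, 3.14, 3.14, 3.14, 3.14].

## Interface

Orientations are given as a unit quaternion [w, x, y, z].
In Python, from workcell import env gives the robot as it stands.
- The arm moves only by the tool carry_out, never from a script. Its argument "moves" is one flat list of numbers, 7 for each row, row after row: the gripper command: -1 is shut, 1 is fully open, values between are in proportion, then the shift along the tool's x, y, z in m, then the turn, a rotation vector about the tool's x, y, z in degrees. A call has exactly 5 rows; each row shifts and turns the pose as measured when the row begins, along the tool's axes as they then stand; what a row does not reach is not made up. A row lasts 1/8 s, in which the tool goes at most 62.5 mm and 10.7 degrees, less where a joint would pass 70% of its speed; a pose out of reach is approached as far as the arm can. A call is refused whole if a number of a shift passes 0.0625 or a number of a turn 10.7, either way. A call with a gripper value outside its range is refused whole. The fingers move at their own pace and stop on an object; "squeeze" is the grip in N (left out, the last holds). Time passes only in rows, so rows that do not move let the fingers close, or fill a call up. It gives the time, the measured TCP pose, the force and the opening at its end, in the units of the state.
- env.get_state(): the state, without advancing time (a new reading comes with each control period).
- env.read_camera(name): name is "scene" or "top" or "wrist"; returns the picture (420x560x3 uint8, red, green, blue); there is no depth.
- env.calibration(name): a dict with "camera_matrix" (3x3 intrinsics, pixels), "rvec" (rotation vector, rad) and "tvec" (3), from world to camera coordinates, as OpenCV has them; the wrist camera has in their place "hand_eye" (4x4, takes a point from camera to tool coordinates, whose origin is the TCP and whose axes are the tool frame's). Camera axes: x right, y down, z forward; pixel columns grow to the right and rows downward; lengths in m; the calibration is good to about 2 mm. A picture is of the moment at which its call begins: read the wrist's pose just before it. calibration takes no time and is no camera call.
- env.hand_in(): hands the job in, once; it reports no verdict.
The state is a dict: "clock": time; "joint_pos": joint angles; "qvel": joint speeds; "tau": joint torques, N m; "tcp_pos": TCP position; "orientation": TCP orientation; "wrist_force": force on the tool from outside, world axes, zero at the start; "ft_torque": the same for the moment, N m; "finger_gap": finger opening in m.
Only numpy, scipy, OpenCV 4.12 (cv2) and the standard library are available. Lean on these libraries where they do the work, as an engineer would, in place of code of your own. Each camera call takes 0.05 s, during which the arm holds its last target. There are 200 camera calls.

## Working session

There is one attempt and no reset: what is moved stays moved. The work goes in short steps, Python scripts to look and compute and a tool call to move; the robot and the scene stay as the last step left them, time stands still between calls to the robot, and variables do not carry over. Pictures are saved under pics/ and viewed, about 8 in all and at most 12, crops included, and the job is handed in when it is done.

Besides the shell and the picture viewer there is one more tool, called after "Emit:" as name(argument=value, ...) on one line, values as JSON. carry_out: Moves the arm, as the interface text tells. Its arguments: {"type":"object","properties":{"moves":{"type":"array"},"squeeze":{"type":"number"}},"required":["moves"]}

```bash
mkdir -p pics; ls
python3 - <<'E'
from workcell import env
import cv2,numpy as np
print(env.get_state())
for n in("top","scene"):
    im=env.read_camera(n); cv2.imwrite(f"pics/{n}0.png",im[...,::-1]); c=env.calibration(n); print(n,c)
    R=cv2.Rodrigues(np.array(c["rvec"]))[0]; print(-R.T@np.array(c["tvec"]).ravel())
print(env.calibration("wrist"),env.tip_reach)
E
```

```text
pics
{'clock': 0.0, 'joint_pos': array([9.79394334e-01, 3.14025939e-01, 4.49682517e-02, 1.30358378e+00,
       5.24070917e-06, 1.43118102e+00]), 'qvel': array([-0.00068897, -0.00239772,  0.00074855, -0.00156822, -0.00182706,
        0.00191032]), 'tau': array([ 5.59513428e-04, -4.80630434e+01,  2.98532510e+01,  1.93664973e-02,
       -5.95163829e-05,  7.33543658e-06]), 'tcp_pos': array([0.25076976, 0.5168921 , 0.24138993]), 'orientation': array([ 3.73701309e-04,  8.47517681e-01,  5.30766361e-01, -8.43497238e-04]), 'wrist_force': array([-0.28996221,  0.34556232,  0.36737249]), 'ft_torque': array([-0.03299139, -0.00575966,  0.01378268]), 'finger_gap': 0.08529149202784923}
top {'camera_matrix': array([[470.89412333,   0.        , 278.35640186],
       [  0.        , 470.89412333, 216.20648378],
       [  0.        ,   0.        ,   1.        ]]), 'rvec': array([ 2.15555409, -2.15657477,  0.16088973]), 'tvec': array([-0.14132148,  0.600452  ,  1.30787206])}
[ 0.41615476 -0.12528249  1.37918933]
scene {'camera_matrix': array([[381.69718558,   0.        , 280.16610972],
       [  0.        , 381.69718558, 212.54195879],
       [  0.        ,   0.        ,   1.        ]]), 'rvec': array([ 1.9566951 ,  1.33900131, -0.60712904]), 'tvec': array([-0.08345709, -0.34808318,  1.41272006])}
[ 1.23415607 -0.3888845   0.67047193]
{'camera_matrix': array([[302.7390531 ,   0.        , 278.06118296],
       [  0.        , 302.7390531 , 209.43628359],
       [  0.        ,   0.        ,   1.        ]]), 'hand_eye': array([[ 9.99999797e-01,  3.28304218e-04, -5.46739622e-04,
        -6.61832814e-05],
       [-1.41255211e-04,  9.50042944e-01,  3.12119182e-01,
        -7.89700800e-02],
       [ 6.21896164e-04, -3.12119042e-01,  9.50042798e-01,
        -1.31330214e-01],
       [ 0.00000000e+00,  0.00000000e+00,  0.00000000e+00,
         1.00000000e+00]])} 0.011
```

View pics/top0.png

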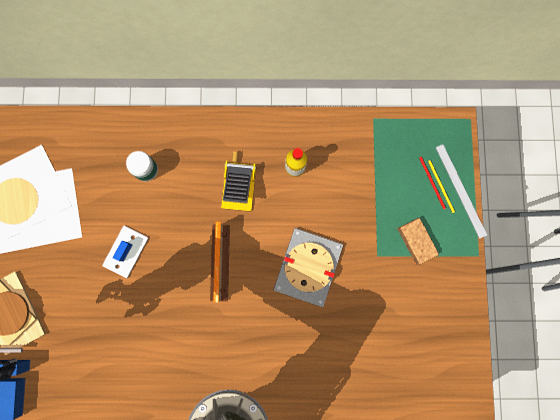

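View pics/scene0.png

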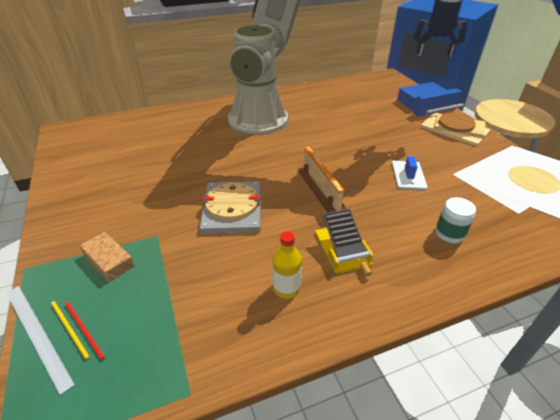

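Top view: the template is at (125,251) with its grip at (122,250), the guard at (220,262), the pedal at (238,186) with its free edge at about (236,205), and the jig at (309,267). The glue is at (296,160), the tin at (141,165) and the sander at (419,240), all clear of the path.

```bash
cat > h.py <<'E'
from workcell import env
import cv2,numpy as np
from scipy.spatial.transform import Rotation as Ro
def campose(n,s=None):
    c=env.calibration(n); K=np.array(c["camera_matrix"])
    if n=="wrist":
        s=s or env.get_state(); q=s["orientation"]; T=np.eye(4)
        T[:3,:3]=Ro.from_quat([*q[1:],q[0]]).as_matrix(); T[:3,3]=s["tcp_pos"]
        M=T@np.array(c["hand_eye"]); return K,M[:3,:3],M[:3,3]
    R=cv2.Rodrigues(np.array(c["rvec"]))[0]; return K,R.T,-R.T@np.array(c["tvec"]).ravel()
def cast(cp,uv,z):
    K,R,o=cp; uv=np.atleast_2d(np.asarray(uv,float))
    d=np.c_[uv,np.ones(len(uv))]@np.linalg.inv(K).T@R.T
    return o+d*((z-o[2])/d[:,2])[:,None]
def proj(cp,p):
    K,R,o=cp; q=(np.atleast_2d(p)-o)@R@K.T; return q[:,:2]/q[:,2:]
def mask(im,lo,hi,roi=None):
    m=cv2.inRange(cv2.cvtColor(im,cv2.COLOR_RGB2HSV),np.array(lo),np.array(hi))
    if roi: k=np.zeros_like(m); k[roi[1]:roi[3],roi[0]:roi[2]]=1; m=m*k
    return m
def blobs(m,amin=20):
    cs=cv2.findContours(m,cv2.RETR_EXTERNAL,cv2.CHAIN_APPROX_NONE)[0]
    return sorted([c for c in cs if cv2.contourArea(c)>=amin],key=cv2.contourArea,reverse=True)
def rect(cp,c,z):
    p=cast(cp,c.reshape(-1,2),z)[:,:2]; (ce,wh,a)=cv2.minAreaRect((p*1000).astype(np.float32))
    if wh[0]<wh[1]: wh=wh[::-1]; a+=90
    return np.round(np.array(ce),1),np.round(wh,1),round((a+90)%180-90,1)
def cen(c):
    M=cv2.moments(c); return np.array([M['m10'],M['m01']])/M['m00']
E
python3 - <<'E'
from h import *
im=cv2.imread("pics/top0.png")[...,::-1].copy(); cp=campose("top")
def show(n,m,z,k=1,a=15):
    for c in blobs(m,a)[:k]: print(n,cen(c).round(1),rect(cp,c,z))
show("plate",mask(im,(0,0,170),(179,60,255),(95,220,155,282)),.008)
show("grip",mask(im,(100,120,40),(130,255,255),(95,220,155,282)),.053)
show("guard",mask(im,(8,180,170),(20,255,255),(205,210,235,310)),.08)
show("jig",mask(im,(0,0,60),(179,60,230),(265,220,350,310)),.02)
show("clamp",mask(im,(0,200,120),(6,255,255),(280,250,340,290)),.04,2,5)
show("dark",mask(im,(0,0,0),(179,255,70),(285,235,340,300)),.035,6,3)
show("pedalY",mask(im,(22,180,120),(32,255,255),(215,145,265,215)),.02)
show("tread",mask(im,(0,0,0),(179,120,90),(215,145,265,215)),.06)
big=[cv2.resize(im[y:y+100,x:x+100],(400,400),interpolation=cv2.INTER_CUBIC) for x,y in((190,130),(260,215))]
cv2.imwrite("pics/crop1.png",np.hstack(big)[...,::-1])
E
```

```text
plate [124.7 251.4] (array([502.6, 303.4]), array([130. ,  81.3]), -25.9)
grip [121.8 250.8] (array([500.6, 297.5]), array([54.1, 31.6]), -26.2)
guard [216.6 257.3] (array([470.9,  28.5]), array([221.6,  15.1]), -0.6)
jig [300.2 289.9] (array([ 408.4, -211. ]), array([148.7,  88. ]), 70.8)
clamp [329.1 273.4] (array([ 437.6, -284.8]), array([27.7,  8.9]), 71.6)
clamp [288.7 259.6] (array([ 476., -171.]), array([23.3,  9.8]), 71.6)
dark [303.3 282.4] (array([ 412.8, -211.9]), array([13.9, 12. ]), 44.4)
pedalY [241.7 199.1] (array([695. , -24.8]), array([143.2,  87.9]), -5.9)
tread [236.8 186. ] (array([686.1, -23.5]), array([82.5, 67.9]), -5.7)
```

View pics/crop1.png

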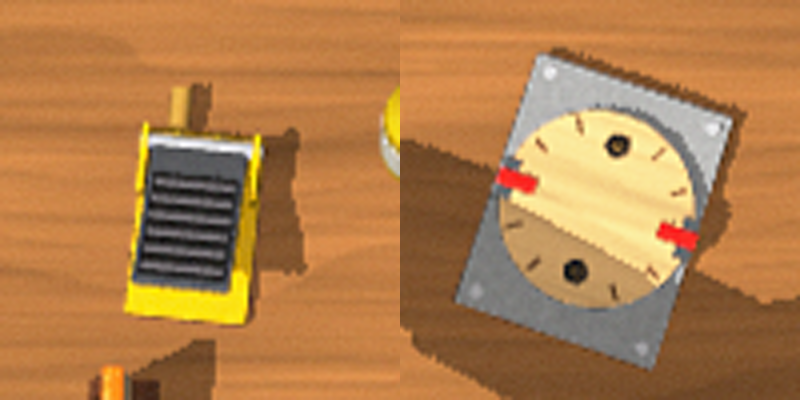

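Left crop, the tread: its free edge is at row 285, i.e. full-image (235.7,201.3), and the handle side is at the far end. Right crop, the jig: the pins in their black collars are at full-image (314.2,251.5) and (303.7,282.8).

```bash
cat >> h.py <<'E'
def delta(target,yaw_x=None,s=None):
    s=s or env.get_state(); q=s["orientation"]; R=Ro.from_quat([*q[1:],q[0]]).as_matrix()
    print("clk",round(s["clock"],2),"tcp",s["tcp_pos"].round(4),"F",s["wrist_force"].round(1),"gap",round(s["finger_gap"],4))
    print("tool shift",(R.T@(np.array(target)-s["tcp_pos"])).round(4), "R",R.round(3).tolist())
    if yaw_x is not None:
        a=np.radians(yaw_x); X=np.array([np.cos(a),np.sin(a),0]); Z=np.array([0,0,-1.])
        G=np.c_[X,np.cross(Z,X),Z]; print("turn deg",np.degrees(Ro.from_matrix(R.T@G).as_rotvec()).round(2))
E
python3 - <<'E'
from h import *
cp=campose("top"); a=np.radians(-5.8); d=np.array([np.cos(a),np.sin(a),0])
e=cast(cp,(235.7,201.3),.075)[0]; f=cast(cp,(238.5,209.7),.0)[0]; h=cast(cp,(240.5,167),.034)[0]
print("edge",e,"basefront",f,"hinge",h); pad=e+.022*d; print("pad",pad)
p=cast(cp,[(314.2,251.5),(303.7,282.8)],.045); print(p,np.linalg.norm(p[0]-p[1]),p.mean(0),np.degrees(np.arctan2(*(p[0]-p[1])[1::-1])))
pad[2]=.10; delta(pad,64)
E
```

```text
edge [ 0.63800818 -0.02159286  0.075     ] basefront [ 0.62556944 -0.02418622  0.        ] hinge [ 0.74664499 -0.03122597  0.034     ]
pad [ 0.65989556 -0.0238161   0.075     ]
[[ 0.49905755 -0.24301372  0.045     ]
 [ 0.4112787  -0.21247969  0.045     ]] 0.09293790141577181 [ 0.45516812 -0.2277467   0.045     ] -19.180326389594786
clk 0.1 tcp [0.2508 0.5169 0.2415] F [-0.  -0.4 -0.4] gap 0.0851
tool shift [-0.3077  0.6042  0.1419] R [[0.437, 0.9, -0.001], [0.9, -0.437, -0.001], [-0.002, -0.0, -1.0]]
turn deg [-0.01  0.1   0.12]
```

Emit:
carry_out(moves=[-1, -0.0205, 0.0403, 0, 0, 0, 0, -1, -0.0205, 0.0403, 0, 0, 0, 0, -1, -0.0205, 0.0403, 0, 0, 0, 0, -1, -0.0205, 0.0403, 0, 0, 0, 0, -1, -0.0205, 0.0403, 0, 0, 0, 0])

```text
clock: 0.72
tcp_pos: [0.3885, 0.3338, 0.2388]
orientation: [0.001, 0.846, 0.534, -0.003]
wrist_force: [0.2, -0.4, -0.3]
finger_gap: -0.0001
```

Emit:
carry_out(moves=[-1, -0.0205, 0.0403, 0, 0, 0, 0, -1, -0.0205, 0.0403, 0, 0, 0, 0, -1, -0.0205, 0.0403, 0, 0, 0, 0, -1, -0.0205, 0.0403, 0, 0, 0, 0, -1, -0.0205, 0.0403, 0, 0, 0, 0])

```text
clock: 1.35
tcp_pos: [0.529, 0.1478, 0.237]
orientation: [-0.0, 0.846, 0.534, -0.004]
wrist_force: [0.4, 1.1, 0.4]
finger_gap: -0.0001
```

Emit:
carry_out(moves=[-1, -0.0205, 0.0403, 0, 0, 0, 0, -1, -0.0205, 0.0403, 0, 0, 0, 0, -1, -0.0205, 0.0403, 0, 0, 0, 0, -1, -0.0205, 0.0403, 0.02, 0, 0, 0, -1, -0.0205, 0.0403, 0.03, 0, 0, 0])

```text
clock: 1.98
tcp_pos: [0.671, -0.0384, 0.186]
orientation: [0.0, 0.846, 0.534, -0.003]
wrist_force: [1.1, 0.9, -0.3]
finger_gap: -0.0001
```

Run:
```python
from h import *
delta((.660,-.0238,.10),64)
im=env.read_camera("wrist"); cp=campose("wrist"); cv2.imwrite("pics/w1.png",im[...,::-1]); print(proj(cp,(.660,-.0238,.07)))
```

```text
clk 1.98 tcp [ 0.671  -0.0384  0.186 ] F [ 1.1  0.9 -0.3] gap -0.0001
tool shift [ 0.009 -0.016  0.086] R [[0.43, 0.903, -0.005], [0.903, -0.43, -0.004], [-0.006, -0.003, -1.0]]
turn deg [-0.17  0.37  0.52]
[[294.79382422 187.50389765]]
```

View pics/w1.png

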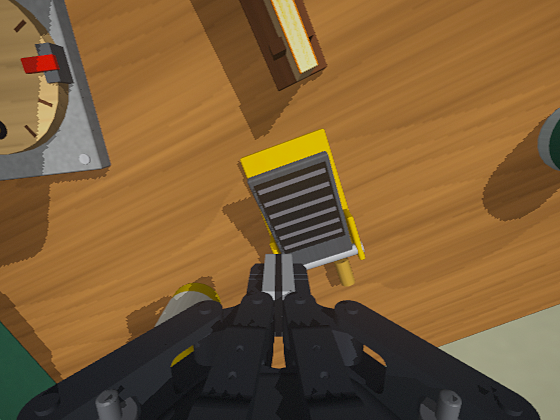

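The wrist view shows the pad point projecting to (295,187), on the tread's centre line about 22 mm in from the free edge. That agrees with the top view, so I'm moving over it and down.

Emit:
carry_out(moves=[-1, 0.0045, -0.008, 0.02, 0, 0, 0.3, -1, 0.0045, -0.008, 0.03, 0, 0, 0.2, -1, 0, 0, 0.03, 0, 0, 0, -1, 0, 0, 0.012, 0, 0, 0, -1, 0, 0, 0, 0, 0, 0])

```text
clock: 2.65
tcp_pos: [0.6595, -0.0309, 0.0818]
orientation: [-0.002, 0.85, 0.526, -0.008]
wrist_force: [0.8, -0.8, 5.6]
finger_gap: -0.0004
```

```bash
python3 -c "
from h import *
delta((.660,-.0238,.057),64)"
```

```text
clk 2.65 tcp [ 0.6595 -0.0309  0.0818] F [ 0.8 -0.8  5.6] gap -0.0004
tool shift [ 0.0069 -0.0024  0.0247] R [[0.446, 0.895, -0.015], [0.895, -0.446, -0.006], [-0.012, -0.011, -1.0]]
turn deg [-0.65  0.68 -0.51]
```

Emit:
carry_out(moves=[-1, 0, 0, -0.01, -0.6, 0.6, -0.4, -1, 0.0065, -0.0024, 0, 0, 0, 0, -1, 0, 0, 0.012, 0, 0, 0, -1, 0, 0, 0.008, 0, 0, 0, -1, 0, 0, 0.006, 0, 0, 0])

```text
clock: 3.28
tcp_pos: [0.6623, -0.0236, 0.0704]
orientation: [0.002, 0.848, 0.53, 0.002]
wrist_force: [-3.5, 0.2, 8.7]
finger_gap: 0.0001
```

Emit:
carry_out(moves=[-1, 0, 0, 0.006, 0, 0, 0, -1, 0, 0, 0.006, 0, 0, 0, -1, 0, 0, 0.005, 0, 0, 0, -1, 0, 0, 0.003, 0, 0, 0, -1, 0, 0, 0.003, 0, 0, 0])

```text
clock: 3.9
tcp_pos: [0.6598, -0.0233, 0.0565]
orientation: [0.003, 0.848, 0.53, 0.002]
wrist_force: [-7.5, 1.3, 21.2]
finger_gap: -0.0001
```

Emit:
carry_out(moves=[-1, 0, 0, 0.003, 0, 0, 0, -1, 0, 0, 0.003, 0, 0, 0, -1, 0, 0, 0.004, 0, 0, 0, -1, 0, 0, 0.004, 0, 0, 0, -1, 0, 0, 0.002, 0, 0, 0])

```text
clock: 4.53
tcp_pos: [0.6597, -0.0233, 0.0569]
orientation: [0.007, 0.848, 0.53, 0.004]
wrist_force: [-3.5, 0.4, 10.5]
finger_gap: -0.0002
```

```bash
python3 -c "
from h import *
delta((.660,-.0238,.057),64)
im=env.read_camera('scene'); cv2.imwrite('pics/s1.png',cv2.resize(im[180:300,270:430],(800,600),interpolation=cv2.INTER_CUBIC)[...,::-1])"
```

```text
clk 4.53 tcp [ 0.6597 -0.0233  0.0569] F [-3.5  0.4 10.5] gap -0.0002
tool shift [-0.0003  0.0005 -0.0001] R [[0.438, 0.899, 0.015], [0.899, -0.438, -0.007], [0.0, 0.016, -1.0]]
turn deg [ 0.92 -0.02  0.01]
```

Emit:
carry_out(moves=[-1, 0, 0, 0.004, -0.5, 0, 0, -1, 0, 0, 0.005, 0, 0, 0, -1, 0, 0, 0.005, 0, 0, 0, -1, 0, 0, 0.005, 0, 0, 0, -1, 0, 0, 0.005, 0, 0, 0])

```text
clock: 5.2
tcp_pos: [0.6597, -0.0232, 0.0563]
orientation: [0.015, 0.848, 0.53, 0.01]
wrist_force: [-13.1, 1.4, 33.0]
finger_gap: 0.0
```

Force is 33 N, well past the spring's 10 N, with no further travel at z 0.0563, so the pedal is on its stop. Releasing it.

Emit:
carry_out(moves=[-1, 0, 0, -0.03, 0, 0, 0, -1, 0, 0, -0.04, -1, 0, 0, -1, 0, 0, -0.04, -1, 0, 0, -1, 0, 0, -0.04, 0, 0, 0, -1, 0, 0, 0, 0, 0, 0])

```text
clock: 5.82
tcp_pos: [0.6535, -0.02, 0.2099]
orientation: [0.032, 0.847, 0.53, 0.022]
wrist_force: [-0.1, 0.6, -0.3]
finger_gap: 0.0003
```

```bash
python3 -c "
from h import *
im=env.read_camera('scene'); cv2.imwrite('pics/s2.png',cv2.resize(im[180:300,270:430],(800,600),interpolation=cv2.INTER_CUBIC)[...,::-1])
delta((.5026,.3034,.20),64)
a,b=[cv2.resize(cv2.imread(f'pics/s{i}.png'),(400,300)) for i in (1,2)]; cv2.imwrite('pics/s12.png',np.hstack([a,b]))"
```

```text
clk 5.88 tcp [ 0.6524 -0.0199  0.2075] F [ 0.2  0.5 -0.3] gap 0.0001
tool shift [ 0.2253 -0.2759 -0.0122] R [[0.437, 0.897, 0.066], [0.899, -0.436, -0.03], [0.002, 0.073, -0.997]]
turn deg [ 4.18 -0.11  0.08]
```

View pics/s12.png

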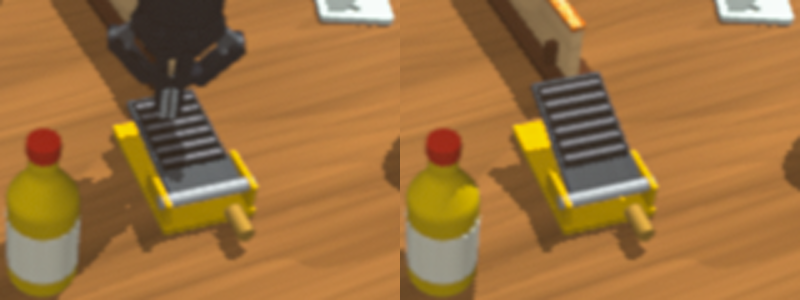

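The left crop shows the tread pressed down at (165,130) and the right crop shows it back up. The bottle hasn't moved. Next I'll go above the template.

Emit:
carry_out(moves=[0.3, 0.022, -0.027, -0.005, 2.1, 0, 0, 0.3, 0.022, -0.027, -0.003, 2.1, 0, 0, 0.3, 0.0225, -0.0276, 0, 0, 0, 0, 0.3, 0.0225, -0.0276, 0, 0, 0, 0, 0.3, 0.0225, -0.0276, 0, 0, 0, 0])

```text
clock: 6.5
tcp_pos: [0.5726, 0.1418, 0.201]
orientation: [-0.006, 0.849, 0.528, -0.007]
wrist_force: [-0.3, -0.5, -0.1]
finger_gap: 0.0555
```

Emit:
carry_out(moves=[0.3, 0.0225, -0.0276, 0, 0, 0, 0, 0.3, 0.0225, -0.0276, 0, 0, 0, 0, 0.3, 0.0225, -0.0276, 0, 0, 0, 0, 0.3, 0.0225, -0.0276, 0, 0, 0, 0, 0.3, 0, 0, 0, 0, 0, 0])

```text
clock: 7.12
tcp_pos: [0.5049, 0.2757, 0.1901]
orientation: [-0.009, 0.848, 0.529, -0.017]
wrist_force: [-0.4, -0.1, 0.4]
finger_gap: 0.0554
```

Run:
```python
from h import *
delta((.5026,.3034,.20),64)
im=env.read_camera("wrist"); cp=campose("wrist"); cv2.imwrite("pics/w2.png",im[...,::-1])
for c in blobs(mask(im,(100,120,40),(130,255,255)),100)[:2]: print("grip",cen(c).round(1),rect(cp,c,.053))
for c in blobs(mask(im,(0,0,170),(179,60,255)),1000)[:3]: print("plate",cen(c).round(1),rect(cp,c,.008))
```

```text
clk 7.12 tcp [0.5049 0.2757 0.1901] F [-0.4 -0.1  0.4] gap 0.0554
tool shift [ 0.0237 -0.0146 -0.0099] R [[0.44, 0.897, -0.038], [0.898, -0.44, -0.003], [-0.019, -0.033, -0.999]]
turn deg [-1.88  1.09 -0.1 ]
grip [307.5 187.2] (array([502. , 302.8]), array([58.6, 22.1]), -26.0)
plate [514.4 191.1] (array([632.8, 514.7]), array([205.1, 134.4]), 11.4)
plate [305.4 177.3] (array([504.9, 302.5]), array([129.6,  80.4]), -25.9)
```

View pics/w2.png

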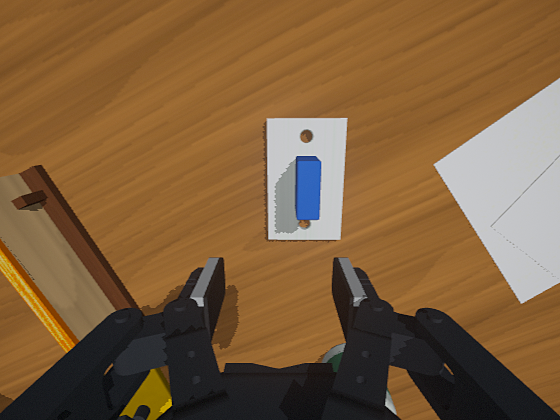

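The wrist view shows the template with its grip top at (307,187) and the plate at (305,177). Both views agree on a centre of about (0.503,0.303) and a yaw of −26°. I'll level the tool and come down over it.

Emit:
carry_out(moves=[0.3, 0.012, -0.007, 0.01, -1.9, 1.1, 0, 0.3, 0.011, -0.006, 0.03, 0, 0, 0, 0.3, 0, 0, 0.03, 0, 0, 0, 0.3, 0, 0, 0.01, 0, 0, 0, 0.3, 0, 0, 0, 0, 0, 0])

```text
clock: 7.8
tcp_pos: [0.5045, 0.2962, 0.1033]
orientation: [0.001, 0.85, 0.526, -0.003]
wrist_force: [0.5, 0.7, -0.5]
finger_gap: 0.0556
```

```bash
python3 -c "
from h import *
delta((.503,.303,.026),64)"
```

```text
clk 7.8 tcp [0.5045 0.2962 0.1033] F [ 0.5  0.7 -0.5] gap 0.0556
tool shift [ 0.0059 -0.0043  0.0772] R [[0.446, 0.895, -0.003], [0.895, -0.446, -0.005], [-0.006, -0.001, -1.0]]
turn deg [-0.06  0.33 -0.51]
```

Emit:
carry_out(moves=[0.3, 0.006, -0.0043, 0.02, 0, 0.3, -0.5, 0.3, 0, 0, 0.02, 0, 0, 0, 0.3, 0, 0, 0.016, 0, 0, 0, 0.3, 0, 0, 0, 0, 0, 0, 0.3, 0, 0, 0, 0, 0, 0])

```text
clock: 8.43
tcp_pos: [0.508, 0.3029, 0.0506]
orientation: [0.0, 0.849, 0.528, 0.003]
wrist_force: [0.4, -0.2, 0.4]
finger_gap: 0.055
```

```bash
python3 -c "
from h import *
delta((.503,.303,.026),64)"
```

```text
clk 8.43 tcp [0.508  0.3029 0.0506] F [ 0.4 -0.2  0.4] gap 0.055
tool shift [-0.0023 -0.0046  0.0245] R [[0.441, 0.897, 0.006], [0.897, -0.441, 0.003], [0.005, 0.004, -1.0]]
turn deg [ 0.24 -0.3  -0.19]
```

Emit:
carry_out(moves=[0.3, -0.002, -0.0045, 0.01, 0.2, -0.3, -0.2, 0.3, 0, 0, 0.013, 0, 0, 0, 0.3, 0, 0, 0.001, 0, 0, 0, 0.3, 0, 0, 0, 0, 0, 0, 0.3, 0, 0, 0, 0, 0, 0])

```text
clock: 9.05
tcp_pos: [0.5035, 0.3035, 0.0261]
orientation: [0.0, 0.848, 0.53, 0.001]
wrist_force: [-0.4, -0.3, 0.2]
finger_gap: 0.0557
```

```bash
python3 -c "
from h import *
delta((.503,.303,.026),64)"
```

```text
clk 9.05 tcp [0.5035 0.3035 0.0261] F [-0.4 -0.3  0.2] gap 0.0557
tool shift [-0.0007 -0.0002  0.0001] R [[0.438, 0.899, 0.002], [0.899, -0.438, 0.0], [0.001, 0.002, -1.0]]
turn deg [ 0.09 -0.05  0.03]
```

Emit:
carry_out(moves=[-1, 0, 0, 0, 0, 0, 0, -1, 0, 0, 0, 0, 0, 0, -1, 0, 0, 0, 0, 0, 0, -1, 0, 0, 0, 0, 0, 0, -1, 0, 0, 0, 0, 0, 0], squeeze=60)

```text
clock: 9.68
tcp_pos: [0.504, 0.3039, 0.0268]
orientation: [0.0, 0.848, 0.53, 0.002]
wrist_force: [-0.2, 0.4, 0.0]
finger_gap: 0.0212
```

Emit:
carry_out(moves=[-1, 0, 0, -0.01, 0, 0, 0, -1, 0, 0, -0.02, 0, 0, 0, -1, 0, 0, -0.03, 0, 0, 0, -1, 0, 0, -0.04, 0, 0, 0, -1, 0, 0, -0.03, 0, 0, 0])

```text
clock: 10.3
tcp_pos: [0.4998, 0.302, 0.1574]
orientation: [-0.0, 0.848, 0.53, -0.004]
wrist_force: [0.9, -0.3, -4.1]
finger_gap: 0.0209
```

```bash
python3 -c "
from h import *
delta((.455,-.228,.17),71)"
```

```text
clk 10.3 tcp [0.4998 0.302  0.1574] F [ 0.9 -0.3 -4.1] gap 0.0209
tool shift [-0.4961  0.1918 -0.0102] R [[0.438, 0.899, -0.007], [0.899, -0.438, -0.004], [-0.007, -0.005, -1.0]]
turn deg [-0.3   0.36 -6.98]
```

Emit:
carry_out(moves=[-1, -0.01, 0.004, -0.025, 0, 0, 0, -1, -0.03, 0.0116, -0.015, 0, 0, 0, -1, -0.035, 0.0135, 0, 0, 0, 0, -1, -0.035, 0.0135, 0, 0, 0, -0.7, -1, -0.035, 0.0135, 0, 0, 0, -0.7])

```text
clock: 10.92
tcp_pos: [0.4879, 0.1457, 0.2045]
orientation: [0.001, 0.84, 0.543, -0.001]
wrist_force: [1.1, -0.2, -2.7]
finger_gap: 0.0213
```

Emit:
carry_out(moves=[-1, -0.035, 0.0135, 0, 0, 0, -0.7, -1, -0.035, 0.0135, 0, 0, 0, -0.7, -1, -0.035, 0.0135, 0, 0, 0, -0.7, -1, -0.035, 0.0135, 0, 0, 0, -0.7, -1, -0.035, 0.0135, 0, 0, 0, -0.7])

```text
clock: 11.55
tcp_pos: [0.4795, -0.0476, 0.207]
orientation: [0.001, 0.822, 0.569, -0.001]
wrist_force: [0.4, -0.4, -3.3]
finger_gap: 0.0215
```

```bash
python3 -c "
from h import *
delta((.455,-.228,.17),71)"
```

```text
clk 11.55 tcp [ 0.4795 -0.0476  0.207 ] F [ 0.4 -0.4 -3.3] gap 0.0215
tool shift [-0.1774  0.0405  0.0374] R [[0.351, 0.936, -0.001], [0.936, -0.351, -0.002], [-0.002, -0.0, -1.0]]
turn deg [-0.01  0.14 -1.57]
```

Emit:
carry_out(moves=[-1, -0.035, 0.008, 0, 0, 0, -0.5, -1, -0.035, 0.008, 0, 0, 0, -0.5, -1, -0.035, 0.008, 0, 0, 0, -0.5, -1, -0.03, 0.008, 0, 0, 0, 0, -1, -0.02, 0.006, 0, 0, 0, 0])

```text
clock: 12.18
tcp_pos: [0.46, -0.2122, 0.2092]
orientation: [0.0, 0.815, 0.58, -0.001]
wrist_force: [0.1, 0.3, -3.7]
finger_gap: 0.0211
```

Emit:
carry_out(moves=[-1, 0, 0, 0, 0, 0, 0, -1, 0, 0, 0, 0, 0, 0, -1, 0, 0, 0, 0, 0, 0, -1, 0, 0, 0, 0, 0, 0, -1, 0, 0, 0, 0, 0, 0])

```text
clock: 12.8
tcp_pos: [0.4592, -0.2107, 0.2097]
orientation: [-0.0, 0.815, 0.58, -0.001]
wrist_force: [-0.3, -0.4, -3.4]
finger_gap: 0.0214
```

Run:
```python
from h import *
s=env.get_state(); print(s["orientation"])
delta((.455,-.228,.17),71)
im=env.read_camera("wrist"); cp=campose("wrist",s); cv2.imwrite("pics/w3.png",im[...,::-1])
print(proj(cp,[(.499,-.243,.045),(.4113,-.2125,.045)]).round(1))
```

```text
[-2.65849936e-04  8.14806474e-01  5.79731889e-01 -1.12954320e-03]
clk 12.8 tcp [ 0.4592 -0.2107  0.2097] F [-0.3 -0.4 -3.4] gap 0.0214
tool shift [-0.0176  0.0018  0.0397] R [[0.328, 0.945, -0.002], [0.945, -0.328, -0.001], [-0.002, -0.002, -1.0]]
turn deg [-0.1   0.09 -0.14]
[[262.2 236.5]
 [260.7 147.7]]
```

View pics/w3.png

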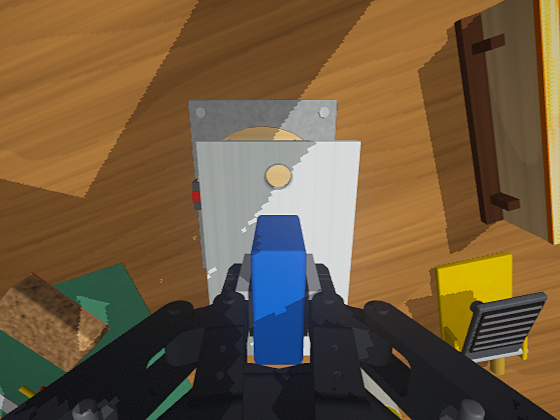

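The wrist view shows the jig's near edge with corners at (190,101) and (337,101), the held plate's front edge at row 142 (197 to 361), and its near hole at (277,176). I'll measure both in this one view.

```bash
cat > m.py <<'E'
from h import *
from workcell import env
def tool(s):
    q=s["orientation"]; return Ro.from_quat([*q[1:],q[0]]).as_matrix(),np.array(s["tcp_pos"])
def template(im,s,under=.0265):
    """near hole + front corners of held plate, in tool coords (mm), ray cast onto the plate top"""
    K,_,_=campose("wrist",s); H=np.array(env.calibration("wrist")["hand_eye"]); cp=(K,H[:3,:3],H[:3,3]); z=under-.008
    g=cv2.cvtColor(im,cv2.COLOR_RGB2HSV)
    m=cv2.inRange(g,np.array((8,60,60)),np.array((30,255,255))); m[:150]=0; m[205:]=0; m[:,:240]=0; m[:,320:]=0
    c=blobs(m,50)[0]; (u,v),d,_=cv2.fitEllipse(c); 
    return cast(cp,(u,v),z)[0]*1000,(u,v),d
E
python3 - <<'E'
from m import *
im=cv2.imread("pics/w3.png")[...,::-1].copy(); s=env.get_state(); R,t=tool(s); cp=campose("wrist",s)
print(s["tcp_pos"],template(im,s))
H=np.array(env.calibration("wrist")["hand_eye"]); tc=(cp[0],H[:3,:3],H[:3,3])
f=cast(tc,[(197,142),(361,141.5)],.0185)*1000; print("front corners tool",f,"mid",f.mean(0))
gm=mask(im,(0,0,60),(179,60,240),(170,85,360,140)); b=blobs(gm,200)[0]; x,y,w,h=cv2.boundingRect(b); print("bbox",x,y,w,h)
j=cast(cp,[(x,y),(x+w,y)],.02); d=j[1]-j[0]; print("jig corners",j,np.linalg.norm(d),np.degrees(np.arctan2(d[1],d[0])))
n=np.array([-d[1],d[0],0]); n/=np.linalg.norm(n); n=n if n[0]>0 else -n; print("jig centre",j.mean(0)+.095*n, np.degrees(np.arctan2(n[1],n[0])))
sc=cast(cp,[(201,113),(324,112)],.02); print("screws",sc)
# top camera: refit jig from base outline
ti=cv2.imread("pics/top0.png")[...,::-1].copy(); ct=campose("top")
m=mask(ti,(0,0,60),(179,70,235),(265,220,350,310)); allc=np.vstack(blobs(m,15)); print("top jig",rect(ct,cv2.convexHull(allc),.02))
E
```

```text
[ 0.45921193 -0.21075996  0.20971981] (array([ -0.34086575, -47.85788711,  18.5       ]), (277.9250793457031, 175.22799682617188), (20.897098541259766, 23.85114288330078))
front corners tool [[-39.6311009  -64.21900341  18.5       ]
 [ 39.95641789 -64.47403549  18.5       ]] mid [  0.16265849 -64.34651945  18.5       ]
bbox 188 100 149 40
jig corners [[ 0.34560587 -0.26730161  0.02      ]
 [ 0.3943686  -0.12674922  0.02      ]] 0.14877089715537747 70.8664827542625
jig centre [ 0.45973918 -0.22816362  0.02      ] -19.133517245737504
screws [[ 0.36123282 -0.26000518  0.02      ]
 [ 0.40106387 -0.14222869  0.02      ]]
top jig (array([ 456.9, -227.9]), array([190.7, 149.3]), -19.0)
```

Template in hand is centred to within 1 mm. The jig centre comes out at (0.455 to 0.460, −0.228), depending on the view. I'll go lower and check through the hole.

```bash
python3 -c "
from h import *
delta((.457,-.228,.105),70.9)"
```

```text
clk 12.85 tcp [ 0.4592 -0.2108  0.2097] F [-0.7  0.5 -3.9] gap 0.0214
tool shift [-0.0169  0.0037  0.1047] R [[0.328, 0.945, -0.002], [0.945, -0.328, -0.001], [-0.002, -0.002, -1.0]]
turn deg [-0.1   0.09 -0.04]
```

Emit:
carry_out(moves=[-1, -0.0085, 0.001, 0.02, 0, 0, 0, -1, -0.0085, 0.001, 0.03, 0, 0, 0, -1, 0, 0, 0.03, 0, 0, 0, -1, 0, 0, 0.01, 0, 0, 0, -1, 0, 0, 0, 0, 0, 0])

```text
clock: 13.48
tcp_pos: [0.4568, -0.2279, 0.1191]
orientation: [0.001, 0.814, 0.581, -0.0]
wrist_force: [-0.2, -0.2, -3.4]
finger_gap: 0.0216
```

```bash
python3 -c "
from h import *
delta((.457,-.228,.1),70.9)"
```

```text
clk 13.47 tcp [ 0.4568 -0.2279  0.1191] F [-0.2 -0.2 -3.4] gap 0.0216
tool shift [-0.      0.0002  0.0191] R [[0.326, 0.945, 0.001], [0.945, -0.326, -0.003], [-0.002, 0.002, -1.0]]
turn deg [0.1  0.14 0.07]
```

Emit:
carry_out(moves=[-1, 0, 0, 0.01, 0, 0, 0, -1, 0, 0, 0.008, 0, 0, 0, -1, 0, 0, 0.004, 0, 0, 0, -1, 0, 0, 0, 0, 0, 0, -1, 0, 0, 0, 0, 0, 0])

```text
clock: 14.1
tcp_pos: [0.4587, -0.2289, 0.0984]
orientation: [0.004, 0.814, 0.581, 0.0]
wrist_force: [-0.5, -1.0, -3.9]
finger_gap: 0.0212
```

Run:
```python
from m import *
s=env.get_state(); delta((.457,-.228,.0835),70.9,s)
im=env.read_camera("wrist"); cv2.imwrite("pics/w4.png",im[...,::-1]); si=env.read_camera("scene"); cv2.imwrite("pics/s4.png",si[...,::-1])
cp=campose("wrist",s); cs=campose("scene")
R,t=tool(s); tz=t[2]
P=[t+R@np.array([0,y,.0265-dz]) for dz in(.008,0) for y in(-.047,.047)]
x=np.array([np.cos(np.radians(-19.1)),np.sin(np.radians(-19.1)),0]); C=np.array([.457,-.228,.047]); pins=[C-.047*x,C+.047*x]
print("holes top/under, pins wrist",proj(cp,P).round(1).tolist(),proj(cp,pins).round(1).tolist())
print("scene",proj(cs,P).round(1).tolist(),proj(cs,pins).round(1).tolist())
a=cv2.resize(im[140:220,238:318],(400,400),interpolation=cv2.INTER_CUBIC); u,v=proj(cs,C)[0].astype(int)
b=cv2.resize(si[v-45:v+35,u-40:u+40],(400,400),interpolation=cv2.INTER_CUBIC); print("scene crop origin",u-40,v-45)
cv2.imwrite("pics/c4.png",np.hstack([a,b])[...,::-1])
```

```text
clk 14.1 tcp [ 0.4587 -0.2289  0.0984] F [-0.5 -1.  -3.9] gap 0.0212
tool shift [ 0.0003 -0.002   0.0149] R [[0.326, 0.946, 0.005], [0.946, -0.326, -0.006], [-0.004, 0.006, -1.0]]
turn deg [0.36 0.21 0.1 ]
holes top/under, pins wrist [[278.6, 176.9], [278.5, 331.0], [278.6, 173.7], [278.5, 322.1]] [[279.5, 161.9], [279.0, 295.6]]
scene [[230.1, 174.1], [227.8, 196.1], [230.3, 176.5], [228.0, 198.6]] [[231.3, 183.5], [229.1, 205.9]]
scene crop origin 190 149
```

View pics/c4.png

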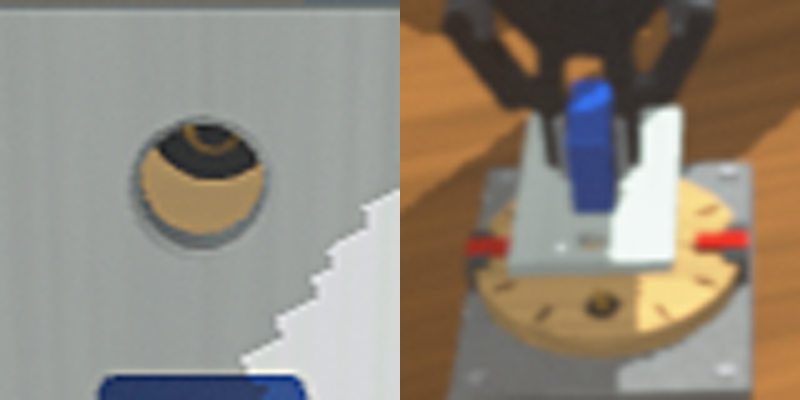

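Left crop: the near hole is at full-image (278,176.6), as predicted. The pin and its collar are only partly visible at its upper edge, around (280,164). Right crop: the far pin is at scene (230.4,209). I'll shift 8 mm toward the robot so the whole pin shows through the hole.

Emit:
carry_out(moves=[-1, 0, -0.006, 0, 0.4, 0.2, 0, -1, 0, -0.005, 0, 0, 0, 0, -1, 0, 0, 0, 0, 0, 0, -1, 0, 0, 0, 0, 0, 0, -1, 0, 0, 0, 0, 0, 0])

```text
clock: 14.82
tcp_pos: [0.4476, -0.2252, 0.0988]
orientation: [-0.0, 0.814, 0.581, -0.0]
wrist_force: [-0.3, 0.0, -2.3]
finger_gap: 0.0213
```

Run:
```python
from m import *
s=env.get_state(); delta((.457,-.228,.0835),70.9,s)
im=env.read_camera("wrist"); cv2.imwrite("pics/w5.png",im[...,::-1])
cp=campose("wrist",s); R,t=tool(s)
x=np.array([np.cos(np.radians(-19.1)),np.sin(np.radians(-19.1)),0]); C=np.array([.457,-.228,.047])
print("hole",proj(cp,[t+R@np.array([0,-.047,.0185])]),"pin tip, base",proj(cp,[C-.047*x,C-.047*x-[0,0,.012]]))
cv2.imwrite("pics/c5.png",cv2.resize(im[150:200,253:303],(600,600),interpolation=cv2.INTER_CUBIC)[...,::-1])
```

```text
clk 14.82 tcp [ 0.4476 -0.2252  0.0988] F [-0.3  0.  -2.3] gap 0.0213
tool shift [0.0004 0.0099 0.0153] R [[0.326, 0.945, -0.001], [0.945, -0.326, -0.0], [-0.0, -0.001, -1.0]]
turn deg [-0.03  0.01  0.09]
hole [[278.60765723 176.91049558]] pin tip, base [[279.31749603 181.29345514]
 [279.26328816 177.20820256]]
```

View pics/c5.png

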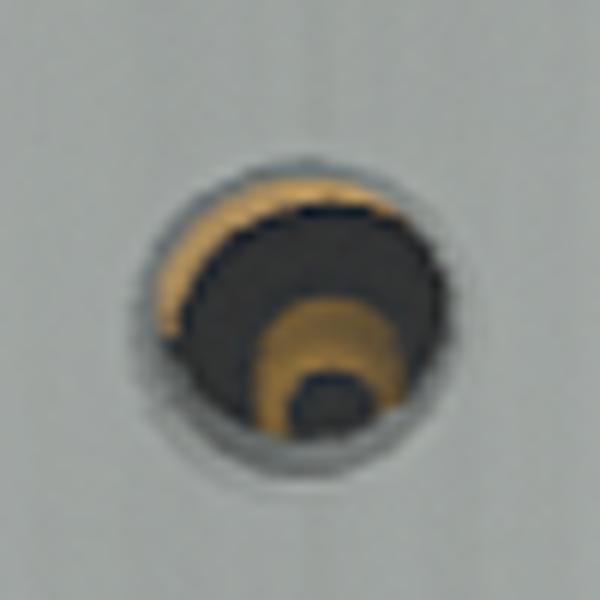

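The pin (collar, brass side and dark tip) shows through the hole at crop (331,404), i.e. full-image (280.6,183.7). That's about 0.8 and 1.1 mm off prediction in tool x and y. I'll correct the jig centre to about (0.4583,−0.2276), aim the TCP at (0.4585,−0.2275) to allow for the template's offset in the jaws, and lower it.

Emit:
carry_out(moves=[-1, 0.001, 0.006, 0, 0, 0, 0, -1, 0, 0.005, 0.002, 0, 0, 0, -1, 0, 0, 0.004, 0, 0, 0, -1, 0, 0, 0, 0, 0, 0, -1, 0, 0, 0, 0, 0, 0])

```text
clock: 15.5
tcp_pos: [0.4594, -0.228, 0.0921]
orientation: [-0.0, 0.814, 0.581, -0.0]
wrist_force: [-0.5, -0.0, -3.5]
finger_gap: 0.0215
```

```bash
python3 -c "
from h import *
delta((.4585,-.2275,.0835),70.9)"
```

```text
clk 15.5 tcp [ 0.4594 -0.228   0.0921] F [-0.5 -0.  -3.5] gap 0.0215
tool shift [ 0.0002 -0.0011  0.0086] R [[0.325, 0.946, -0.001], [0.946, -0.325, 0.0], [-0.0, -0.001, -1.0]]
turn deg [-0.04  0.01  0.11]
```

Emit:
carry_out(moves=[-1, 0.0002, -0.0011, 0.003, 0, 0, 0, -1, 0, 0, 0.003, 0, 0, 0, -1, 0, 0, 0.001, 0, 0, 0, -1, 0, 0, 0, 0, 0, 0, -1, 0, 0, 0, 0, 0, 0])

```text
clock: 16.12
tcp_pos: [0.4581, -0.2273, 0.0846]
orientation: [-0.0, 0.814, 0.581, -0.0]
wrist_force: [-1.0, 0.2, -2.3]
finger_gap: 0.0212
```

```bash
python3 -c "
from h import *
delta((.4585,-.2275,.0835),70.9)"
```

```text
clk 16.12 tcp [ 0.4581 -0.2273  0.0846] F [-1.   0.2 -2.3] gap 0.0212
tool shift [-0.      0.0005  0.0011] R [[0.326, 0.946, -0.001], [0.946, -0.326, 0.0], [-0.0, -0.001, -1.0]]
turn deg [-0.05  0.01  0.1 ]
```

Emit:
carry_out(moves=[-1, 0, 0.0004, 0.001, 0, 0, 0, -1, 0, 0, 0, 0, 0, 0, -1, 0, 0, 0, 0, 0, 0, -1, 0, 0, 0, 0, 0, 0, -1, 0, 0, 0, 0, 0, 0])

```text
clock: 16.75
tcp_pos: [0.4587, -0.2276, 0.0838]
orientation: [-0.0, 0.814, 0.581, -0.0]
wrist_force: [-0.4, -0.3, -2.8]
finger_gap: 0.0214
```

Run:
```python
from m import *
s=env.get_state(); delta((.4585,-.2275,.0835),70.9,s)
im=env.read_camera("wrist"); si=env.read_camera("scene")
cp=campose("wrist",s); cs=campose("scene"); R,t=tool(s)
x=np.array([np.cos(np.radians(-19.1)),np.sin(np.radians(-19.1)),0]); C=np.array([.4583,-.2276,.047])
print("hole top/under",proj(cp,[t+R@np.array([0,-.047,z]) for z in(.0185,.0265)]),"pin tip,base",proj(cp,[C-.047*x,C-.047*x-[0,0,.008]]))
cor=[t+R@np.array([a,b,.0265]) for a,b in((-.04,.065),(.04,.065))]; print("scene far corners under",proj(cs,cor),"pin",proj(cs,[C+.047*x]))
a=cv2.resize(im[150:200,253:303],(400,400),interpolation=cv2.INTER_CUBIC)
b=cv2.resize(si[145:225,190:270],(400,400),interpolation=cv2.INTER_CUBIC)
cv2.imwrite("pics/c6.png",np.hstack([a,b])[...,::-1])
```

```text
clk 16.75 tcp [ 0.4587 -0.2276  0.0838] F [-0.4 -0.3 -2.8] gap 0.0214
tool shift [ 0.     -0.0002  0.0003] R [[0.325, 0.946, -0.0], [0.946, -0.325, -0.0], [-0.0, -0.0, -1.0]]
turn deg [-0.02  0.01  0.1 ]
hole top/under [[278.60788625 176.91057599]
 [278.59351118 173.73094085]] pin tip,base [[278.54188555 169.49142768]
 [278.53493294 166.94569768]]
scene far corners under [[212.40347859 208.19570881]
 [244.88626988 207.3681564 ]] pin [[229.40627823 206.14155529]]
```

View pics/c6.png

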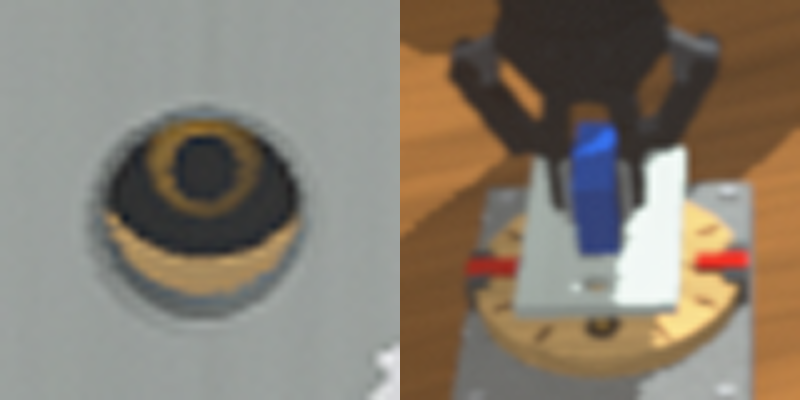

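Left crop: the dark pin tip is at (206,167), i.e. full-image (278.75,170.9), ringed by brass inside the hole centred at (278.1,176.5). Allowing for parallax, the template is about 0.2 mm (x) and 0.6 mm (y) short. Right crop: the plate is level and clear of the blank and clamps, with the far pin at (602,325) in line with the hole at (597,285). One small nudge, then settle.

Emit:
carry_out(moves=[-1, 0.0002, 0.0005, 0, 0, 0, 0, -1, 0, 0, 0, 0, 0, 0, -1, 0, 0, 0, 0, 0, 0, -1, 0, 0, 0, 0, 0, 0, -1, 0, 0, 0, 0, 0, 0])

```text
clock: 17.48
tcp_pos: [0.4593, -0.2276, 0.0838]
orientation: [-0.0, 0.814, 0.581, -0.0]
wrist_force: [0.4, -0.0, -3.0]
finger_gap: 0.0216
```

Emit:
carry_out(moves=[-1, 0, 0, 0, 0, 0, 0, -1, 0, 0, 0, 0, 0, 0, -1, 0, 0, 0, 0, 0, 0, -1, 0, 0, 0, 0, 0, 0, -1, 0, 0, 0, 0, 0, 0])

```text
clock: 18.1
tcp_pos: [0.4593, -0.2276, 0.0837]
orientation: [-0.0, 0.814, 0.581, -0.0]
wrist_force: [0.6, 0.3, -2.7]
finger_gap: 0.0212
```

```bash
python3 -c "
from h import *
delta((.4592,-.2276,.0835),70.9)"
```

```text
clk 18.1 tcp [ 0.4593 -0.2276  0.0837] F [ 0.6  0.3 -2.7] gap 0.0212
tool shift [-0.     -0.      0.0002] R [[0.326, 0.946, -0.0], [0.946, -0.326, -0.0], [-0.0, -0.0, -1.0]]
turn deg [-0.02  0.01  0.1 ]
```

```bash
python3 -c "
from workcell import env
print(env.hand_in())"
```

```text
the job is handed in; nothing more can be done
None
```

The arm finished at 18.1 s, holding the template level and steady about 10 mm above the pin tips, and I handed the job in.

- **Pedal:** I pressed it down until it stopped moving, at 33 N against the spring's roughly 10 N. Pictures showed it down and then fully back up. My first touch landed about 7 mm off its centre line with 5.6 N, so I lifted and corrected before the press.
- **Carry:** I gripped the template by the blue grip at 60 N and carried it over the guard with about 0.18 m under the plate, roughly 10 cm above the guard's top. The force readings after each step of the carry showed only the template's weight.
- **Fit over the pins:** The underside is at about 57 mm, and tilt and yaw are within about 0.1° of target. The last picture, through the near hole, showed the pin about 0.6 mm off centre. I nudged the template to correct that and did not take another picture.

**Checks that disagreed or were weak:**
- The views put the jig centre up to 4.5 mm apart. I relied on the view through the hole, which I expect is good to about 1 mm.
- I only checked the far hole roughly, in the scene camera, where a pixel is about 2.6 mm. It lined up there. Otherwise its position rests on the measured yaw.
- No force reading or picture showed contact with the jig. The bottle looked unmoved after the press; I planned the path clear of the bottle, tin and sanding block and did not check them again at the end.

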